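# Index the model holder one hole over

### The arm

A 6-joint arm with a two-finger parallel gripper is mounted at the origin on the work surface. World frame = base frame: x ahead of the robot, y to its left, z up, the work surface at z = 0. Lengths are in m, angles in degrees, forces in N, time in s.
With the tool pointing down it reaches from about 0.4 to 0.825 m from the base axis. Payload 7 kg.
Tool frame: the origin (TCP) lies at the very end of the fingers, on their centre line; the grasp point (between the pads) lies 19 mm behind it (r.hold_point_z is the distance from the TCP to the grasp point, in m); z points along the fingers, y is the line along which they close (so a half turn about z gives the same grasp; the last joint's range is limited). The gripper opens to 88 mm and grips with 3 to 60 N. Pads are 19 mm wide; open, the fingers measure 130 mm over their backs; the gripper's body (78 mm by 193 mm) begins 47 mm behind the grasp point.
Start: joints at [90.017, 20.546, 0.682, 0, -70.136, -16.507], TCP at [0.192, 0.647, 0.227] pointing down, gripper open.
Joint ranges: [-176.03, 176.03], [-82.01, 121.73], [-58.28, 71.71], [-173.87, 95.51], [-174.79, -0.11], [-173.66, 173.66]. Speed limits (degrees/s): [136.94, 136.94, 172.46, 180, 180, 180].

### API

Orientations are given as [roll, pitch, yaw] about the fixed x, y, z axes, in that order (R = Rz(yaw) Ry(pitch) Rx(roll)).
In Python, from plant import telemetry, vision, workorder, r gives the robot as it stands.
- The arm moves only by the tool move_arm, never from a script. Its argument "plan" is a list of rows, each a list of 7 numbers: the opening, from -1 (shut) to 1 (fully open), so that 0 is half open, then the shift along the world's x, y, z in m, then the turn, a rotation vector about the world's x, y, z in degrees. In form: [[fingers, dx, dy, dz, ax, ay, az], ...]. A call has 1 to 20 rows; each row shifts and turns the commanded pose from where the row before left it; what a row does not reach is not made up. A row lasts 1/8 s, in which the tool goes at most 62.5 mm and 10.7 degrees, less where a joint would pass 70% of its speed; a pose out of reach is approached as far as the arm can. A call is refused whole if a number of a shift passes 0.0625 or a number of a turn 10.7, either way. A call with a gripper value outside its range is refused whole. The fingers move at their own pace and stop on an object; "force" is the grip in N (left out, the last holds). Time passes only in rows, so rows that do not move let the fingers close. It gives the time, the measured TCP pose, the force, the opening and the grip force at its end, in the units of the state.
- telemetry.get_state(): the state, without advancing time (a new reading comes with each control period).
- vision.capture(name): name is "scene" or "top"; returns a dict with "img" (400x640x3 uint8, red, green, blue), "depth" (400x640 float32, m along the optical axis (not along the pixel's ray), 0 where there is no reading), "intrinsics" (3x3 intrinsics, pixels), "R" (3x3) and "t" (3): a world point X has camera coordinates R X + t. Camera axes: x right, y down, z forward; pixel columns grow to the right and rows downward; lengths in m; the calibration is good to about 2 mm. A picture is of the moment at which its call begins.
- workorder.close_job(): hands the job in; it is judged then, once.
The state is a dict: "time_s": time; "joints": joint angles; "qd": joint speeds; "joint_torque": joint torques, N m; "tcp_pos": TCP position; "eef_rot": TCP orientation; "contact_force": force on the tool from outside, world axes, zero at the start; "moment": the same for the moment, N m; "gripper_width": finger opening in m; "gripper_force": force on a finger pad.
Only numpy, scipy, OpenCV 4.12 (cv2) and the standard library are available. Lean on these libraries where they do the work, as an engineer would, in place of code of your own. Each camera call takes 0.05 s, during which the arm holds its last target. There are 200 camera calls.

### The job

Hook a fingertip under the pull ring of the model holder, raise the spring pin clear of its hole, swing the arm one hole towards the lidded wax heater, and let the pin drop fully home in that next hole; then take the finger out of the ring. Do not pinch the ring or force it, do not lift or grasp anything, keep the plaster cast seated on its plate, and leave the wax heater, bowl and pliers where they stand.

Things in the scene. Friction and masses are not known exactly. Their poses are not given: they have to be found in the camera images.
- hinge_axis (a point): Point on the bench under the vertical hinge of the model holder; axes of the fixed holder: z up, x away from the robot at zero yaw. The holder has a grey base 290 x 140 mm, 12 mm high, and on its -x side (to the robot) a cross plate 250 mm wide, top 36 mm above the bench, with five index holes on an arc of 190 mm radius about the hinge.
- swing_arm (a joint): Angle of the arm about the hinge, rad: 0 in the middle hole (always the start; arm along the holder's -x), positive when the ring end swings to the holder's +y. The holes are 15 degrees apart: -0.5236, -0.2618, 0, 0.2618, 0.5236; stops at +-0.60. With the pin out of its hole it turns easily (about 1 N at the ring) and stays where it is left.
- pull_pin (a joint): Height of the spring pin, m: 0 = fully down. The 8 mm round-ended vertical pin, on the arm 190 mm from the hinge, goes 11 mm deep into 11 mm holes, so is clear above 0.011; hard stop at 0.022. A spring pulls it down with 5 N (down) to 8 N (at the stop). Let down between holes it rests on the plate at about 0.011 and drops in when moved over a hole.
- ring_centre (a point): Centre of the round pull ring on the pin, 94 mm above the bench when down, 13.5 mm from the pin's axis towards the hinge. Rigid ring of 6 mm wire, 48 mm inner diameter, crosswise to the arm, its top leaning 30 degrees from vertical towards the hinge: a finger pointing forward and down along the arm passes through it. Axes of the arm: x from ring to hinge, z up.
- pin_boss (a point): Centre of the top of the brass boss (24 mm across) through which the pin runs, on the pin's axis near the robot's end of the arm, 62 mm above the bench; does not rise with the pin. The ring's foot is 6 mm above it when the pin is down. The arm below is a flat steel bar 32 mm wide, 40 to 52 mm above the bench.
- ring_top (a point): Underside (inner edge) of the ring's top, 24 mm from the ring's centre along its lean (12 mm towards the hinge and 20.8 mm up): the place to lift at. Same axes as ring_centre.
- model_plate (a point): Centre of the top of the round aluminium model plate on the arm, 78 mm from the hinge towards the ring, 58 mm above the bench, 82 mm inside a 6 mm high rim.
- cast: Loose plaster cast of a jaw, a horseshoe about 62 x 50 mm, 27 mm high, 80 g; origin near its middle on the underside, z up. Sits free on the model plate and rides along.
- wax_heater: Wax heater: squat grey cylinder 90 mm across, 50 mm high, with a black lid and a knob (77 mm high in all); origin in the middle of its underside. It stands left or right of the holder, on the side (hinge_axis y above or below 0) to which the arm must swing.
- bowl: Open rubber mixing bowl, 100 mm across, 52 mm high; origin in the middle of its underside. Stands on the other side of the holder.
- pliers: Steel pliers 115 mm long, 12 mm high, lying on the bench on the robot's side of the holder; origin under their pivot, x towards the jaws.
Mind the look-alikes: they are no part of the job. There is more than one size of the cast; the one meant has the size given above.

How it is judged:
By the outcome, as a careful person would: the job done as asked, in the order asked, and still so for the second after the job is handed in, with the robot touching nothing.
It also fails if it takes over 42 s, if anything falls off the work surface, if the arm or the gripper's body presses on something with over 40 N, if the wrist force passes 120 N, or if a joint passes its speed limit or range.

## Working session

There is one attempt and no reset: what is moved stays moved. The work goes in short steps, Python scripts to look and compute and a tool call to move; the robot and the scene stay as the last step left them, time stands still between calls to the robot, and variables do not carry over. Pictures are saved under pics/ and viewed, at most 10 in all, crops included, and the job is handed in when it is done.

Besides the shell and the picture viewer there is one more tool, called after "Emit:" in YAML: its name, and indented under it one key for each argument. move_arm: Moves the arm, as the interface text tells. Its arguments: {"type":"object","properties":{"plan":{"type":"array"},"force":{"type":"number"}},"required":["plan"]}

```bash
mkdir -p pics; ls; cat > h.py <<'E'
import numpy as np, cv2
from plant import telemetry, vision, workorder, r
def cap(n,f=None):
    c=vision.capture(n)
    if f: cv2.imwrite('pics/'+f,c['img'][:,:,::-1])
    return c
def pts(c):
    K=c['intrinsics'];d=c['depth'];v,u=np.mgrid[:d.shape[0],:d.shape[1]]
    P=np.stack([(u-K[0,2])/K[0,0]*d,(v-K[1,2])/K[1,1]*d,d],-1)
    return (P-c['t'])@c['R']
def ray(c,u,v,z):
    K=c['intrinsics'];o=-c['R'].T@c['t'];w=c['R'].T@np.array([(u-K[0,2])/K[0,0],(v-K[1,2])/K[1,1],1])
    return o+w*(z-o[2])/w[2]
def proj(c,X):
    p=c['R']@np.array(X)+c['t'];p=c['intrinsics']@p;return p[:2]/p[2]
E
python3 - <<'E'
from h import *
for n in('scene','top'):
    c=cap(n,n+'1.png');np.savez(n+'1.npz',**c)
    print(n,-c['R'].T@c['t'],c['R'][2],c['intrinsics'][0,0],(c['depth']>0).mean())
print(telemetry.get_state())
E
```

```text
pics
scene [1.02530669 0.42734412 0.58119895] [-0.5620127  -0.50285135 -0.65672082] 366.8406646104854 0.99591796875
top [0.51896993 0.02957883 0.82270126] [ 0.14200876  0.03662736 -0.98918752] 371.17790572571613 0.99588671875
{'time_s': 0.1, 'joints': array([ 9.00176473e+01,  2.05881453e+01,  6.38208198e-01, -1.94104068e-02,
       -7.01348664e+01, -1.65080058e+01]), 'qd': array([-0.0531291 , -0.09658345,  0.06812612,  0.03172769,  0.05497421,
       -0.0464585 ]), 'joint_torque': array([-6.17831884e-04, -5.84162486e+01,  2.93752885e+01,  7.01539904e+00,
        1.01691057e-02, -5.44920022e-05]), 'tcp_pos': array([0.19148033, 0.6468086 , 0.22569572]), 'eef_rot': array([ 1.79913507e+02, -6.60362452e-03, -1.64969628e+01]), 'contact_force': array([-0.18650042, -0.74692154, -0.07497703]), 'moment': array([-0.04633407,  0.04326533, -0.04212013]), 'gripper_force': 0.0, 'gripper_width': 0.08781914675355544}
```

View pics/scene1.png

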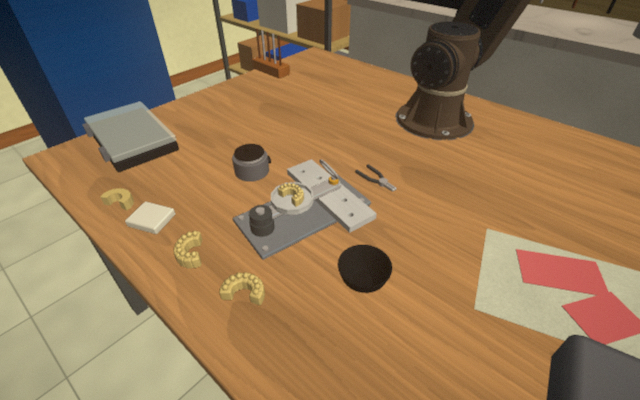

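View pics/top1.png

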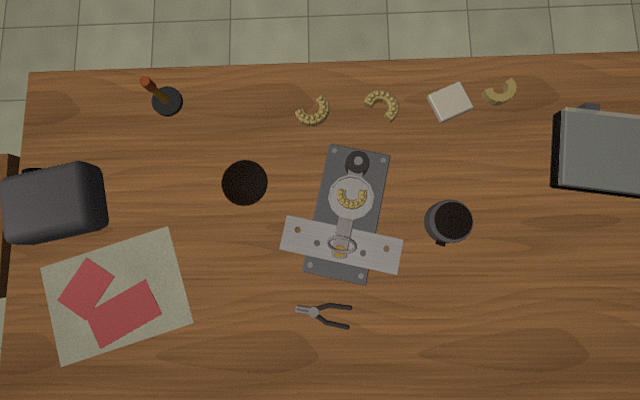

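The scene view shows the holder (ring about (333,178)), a grey cylinder with a dark top at (250,160) and a dark round bowl at (365,268). In the top view the ring is at (342,243), the hinge (357,161), the cylinder (450,221), the dark bowl (244,182) and the pliers (320,314). The loose casts at the far edge are look-alikes. I'll check which round object has the lid and measure.

```bash
python3 - <<'E'
from h import *
a=np.load('scene1.npz');b=np.load('top1.npz')
A=a['img'][130:300,220:410,::-1];B=b['img'][140:290,270:480,::-1]
A=cv2.resize(A,None,fx=3.1,fy=3.1,interpolation=2)[:527,:];B=cv2.resize(B,None,fx=3.5,fy=3.5,interpolation=2)
cv2.imwrite('pics/A.png',A);cv2.imwrite('pics/B.png',B)
P=pts(b);S=pts(a)
for n,Q,(u,v) in [('cyl top',P,(453,220)),('bowl top',P,(244,182)),('cylS',S,(250,153)),('bowlS',S,(365,265)),('hingeknob',P,(357,161)),('plate L',P,(300,240)),('base',P,(375,165)),('bench',P,(200,300))]: print(n,Q[v,u].round(4))
for nm,Q,(u0,u1,v0,v1) in [('cyl',P,(420,480,195,250)),('bowl',P,(215,275,155,210)),('dark',P,(145,185,75,120))]:
    q=Q[v0:v1,u0:u1].reshape(-1,3);q=q[q[:,2]>.012]
    print(nm,len(q),q.min(0).round(3),q.max(0).round(3),np.percentile(q[:,2],[5,25,50,75,95]).round(3))
# corner pixels base top
for u,v in [(332,144),(389,156),(303,270),(366,284)]: print('base',ray(b,u,v,.012).round(4))
for u,v in [(288,216),(403,240),(280,250),(397,274)]: print('plate',ray(b,u,v,.036).round(4))
print('holes',[ray(b,u,v,.036).round(4) for u,v in [(297,229),(317,243),(366,253),(386,249)]])
E
```

```text
cyl top [ 0.5645 -0.2157  0.0775]
bowl top [0.6632 0.2194 0.0033]
cylS [ 0.5699 -0.2144  0.0634]
bowlS [0.6309 0.1913 0.0155]
hingeknob [ 0.6909 -0.0311  0.0671]
plate L [0.5308 0.0914 0.0368]
base [ 0.6926 -0.0745  0.0156]
bench [0.4054 0.3136 0.0005]
cyl 1706 [ 0.514 -0.263  0.012] [0.608 0.03  0.823] [0.028 0.05  0.062 0.064 0.067]
bowl 1289 [0.519 0.03  0.012] [0.703 0.258 0.823] [0.013 0.021 0.032 0.049 0.054]
dark 635 [0.519 0.03  0.012] [0.891 0.438 0.823] [0.012 0.013 0.014 0.066 0.115]
base [0.7438 0.0192 0.012 ]
base [ 0.713  -0.1066  0.012 ]
base [0.4672 0.0875 0.012 ]
base [ 0.4363 -0.0461  0.012 ]
plate [0.5819 0.1165 0.036 ]
plate [ 0.5273 -0.1237  0.036 ]
plate [0.5106 0.1338 0.036 ]
plate [ 0.4581 -0.1081  0.036 ]
holes [array([0.554 , 0.0976, 0.036 ]), array([0.524 , 0.0557, 0.036 ]), array([ 0.5017, -0.046 ,  0.036 ]), array([ 0.5093, -0.0878,  0.036 ])]
```

View pics/A.png

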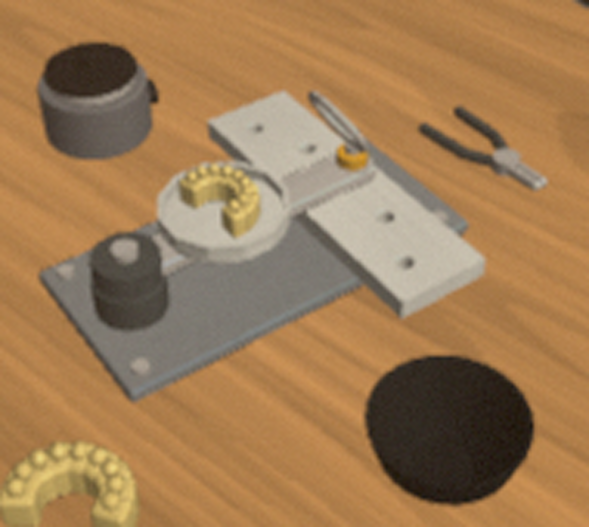

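View pics/B.png

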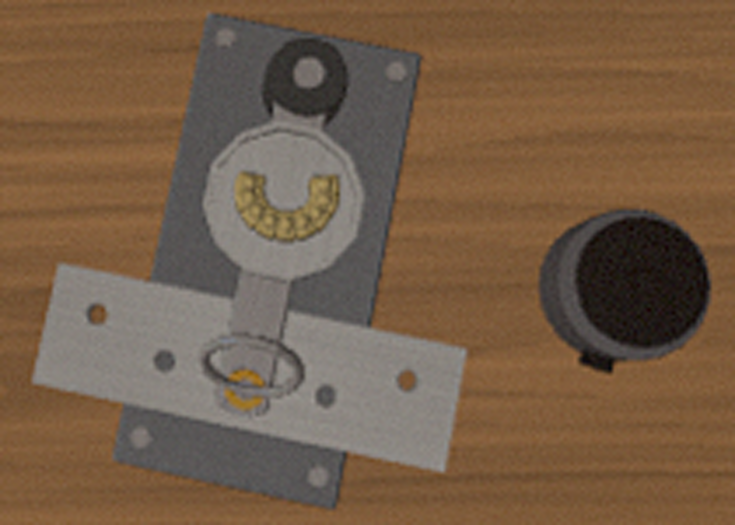

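The pictures settle the side: the cylinder with the flat black top at top-view (450,221) reaches about 77 mm, so it is the heater. It lies at world −y, so the arm swings to the holder's −y (−0.2618). The dark thing at (244,182) is the hollow bowl. The ring is unique, around top-view (342,244) and crop B (252,366). Next I'll refine the holder pose and the ring.

```bash
python3 - <<'E'
from h import *
from scipy.optimize import least_squares
print([k for k in dir(r) if k[0]!='_'])
a=np.load('scene1.npz');b=np.load('top1.npz')
def cen(c,u,v,w=4):
    g=c['img'][v-w:v+w+1,u-w:u+w+1].astype(float).mean(2);W=np.clip(np.percentile(g,75)-12-g,0,None)
    # hole contrast; orange one handled by saturation
    s=c['img'][v-w:v+w+1,u-w:u+w+1].astype(float);s=s[...,0]-s[...,2];W=W+np.clip(s-15,0,None)
    yy,xx=np.mgrid[-w:w+1,-w:w+1];return u+(W*xx).sum()/W.sum(),v+(W*yy).sum()/W.sum()
A={30:(0,0)}
hb={30:(297,229.5),15:(317,243),-15:(363,253),-30:(386,248.5)}
# scene holes (angles: +y holder side = bowl side)
ha={-30:(220+258/3.1,130+128/3.1),-15:(220+310/3.1,130+149/3.1),15:(220+388/3.1,130+217/3.1),30:(220+407/3.1,130+263/3.1)}
for nm,c,h in(('top',b,hb),('scene',a,ha)):
    pc={k:cen(c,int(round(u)),int(round(v))) for k,(u,v) in h.items()}
    X={k:ray(c,*p,.036)[:2] for k,p in pc.items()}
    def f(q):
        out=[]
        for k,x in X.items():
            t=q[2]+np.pi-np.radians(k);out+=list(q[:2]+.19*np.array([np.cos(t),np.sin(t)])-x)
        return out
    s=least_squares(f,[.69,-.03,-.22]);print(nm,{k:np.round(p,1) for k,p in pc.items()},'hinge',s.x[:2].round(4),'yaw',np.degrees(s.x[2]).round(2),'res mm',(s.fun*1e3).round(1))
    q=s.x;ex=np.array([np.cos(q[2]),np.sin(q[2])])
    print(' pin',(q[:2]-.19*ex).round(4))
    rc=np.r_[q[:2]-.1765*ex,.094];rt=rc+np.r_[.012*ex,.0208]
    print(' ring_c',rc.round(4),'proj top',proj(b,rc).round(1),'scene',proj(a,rc).round(1),'ring top',proj(b,rt).round(1),proj(a,rt).round(1))
# ring two-view: inner top edge px  top view & scene view -> least squares intersection of rays
def tri(p,q):
    M=[];y=[]
    for c,(u,v) in((b,p),(a,q)):
        o=ray(c,u,v,1.);d=ray(c,u,v,0.)-o;d/=np.linalg.norm(d);Q=np.eye(3)-np.outer(d,d);M.append(Q);y.append(Q@o)
    return np.linalg.lstsq(np.vstack(M),np.hstack(y),rcond=None)[0]
print('hingecap',tri((270+309/3.5,140+71/3.5),(220+125/3.1,130+249/3.1)).round(4))
print('boss',tri((270+245/3.5,140+388/3.5),(220+353/3.1,130+157/3.1)).round(4))
print('ring c',tri((270+252/3.5,140+366/3.5),(220+338/3.1,130+122/3.1)).round(4))
E
```

```text
['Unreachable', 'hold_point_z']
top {30: array([297.4, 229.3]), 15: array([316.5, 242.6]), -15: array([362.5, 252.7]), -30: array([385.9, 248.2])} hinge [ 0.6924 -0.0324] yaw -13.0 res mm [ 0.2  0.4 -0.1  0.1  0.1 -0.1 -0.2 -0.4]
 pin [0.5073 0.0104]
 ring_c [0.5205 0.0073 0.094 ] proj top [341.  244.2] scene [330.4 169.4] ring top [342.6 237.9] [326.1 163.6]
scene {-30: array([303.1, 171. ]), -15: array([320.3, 178.2]), 15: array([345.1, 199.9]), 30: array([351.1, 214.8])} hinge [ 0.6929 -0.0343] yaw -13.59 res mm [ 0.4  0.9 -0.7 -1.1  0.1  0.1  0.1  0.1]
 pin [0.5082 0.0104]
 ring_c [0.5213 0.0072 0.094 ] proj top [341.  243.8] scene [330.1 169.5] ring top [342.7 237.5] [325.8 163.7]
hingecap [ 0.6933 -0.0344  0.0645]
boss [0.5075 0.0081 0.0549]
ring c [0.5204 0.0045 0.0926]
```

Emit:
move_arm:
  plan:
    - [1,0.025,-0.056,0,0,0,0.33]
    - [1,0.025,-0.056,0,0,0,0.33]
    - [1,0.025,-0.056,0,0,0,0.33]
    - [1,0.025,-0.056,0,0,0,0.33]
    - [1,0.025,-0.056,0,0,0,0.33]
    - [1,0.025,-0.056,0,0,0,0.33]
    - [1,0.025,-0.056,0,0,0,0.33]
    - [1,0.025,-0.056,0,0,0,0.33]
    - [1,0.025,-0.056,0,0,0,0.33]
    - [1,0.025,-0.056,0,0,0,0.33]
    - [1,0,0,0,-2.28,-9.74,0]
    - [1,0,0,0,-2.28,-9.74,0]
    - [1,0,0,0,-2.28,-9.74,0]
    - [1,0,0,0,0,0,0]

```text
time_s: 1.85
tcp_pos: [0.4416, 0.081, 0.2265]
eef_rot: [179.2, -27.4, -13.2]
contact_force: [-0.1, -0.4, -0.1]
gripper_width: 0.0875
gripper_force: 0.0
```

```bash
python3 - <<'E'
from h import *
s=telemetry.get_state();print(s['time_s'],s['joints'].round(1),s['tcp_pos'].round(4),s['eef_rot'].round(1),s['contact_force'].round(2))
E
```

```text
1.85 [ 55.3 -16.2 -56.9  37.2 -45.8  -4.3] [0.4416 0.081  0.2265] [179.2 -27.4 -13.2] [-0.06 -0.36 -0.12]
```

Emit:
move_arm:
  plan:
    - [1,0.016,-0.004,-0.022,0,0,0]
    - [1,0.016,-0.004,-0.022,0,0,0]
    - [1,0.016,-0.003,-0.022,0,0,0]
    - [1,0,0,0,-2.28,-9.74,0]
    - [1,0,0,0,0,0,0]
    - [1,0,0,0,0,0,0]

```text
time_s: 2.6
tcp_pos: [0.522, 0.0901, 0.2165]
eef_rot: [178.0, -32.8, -13.6]
contact_force: [-0.6, 0.6, -0.5]
gripper_width: 0.0875
gripper_force: 0.0
```

```bash
python3 - <<'E'
from h import *
s=telemetry.get_state();print(s['time_s'],s['joints'].round(1),s['tcp_pos'].round(4),s['eef_rot'].round(1),s['contact_force'].round(2))
c=cap('scene','s2.png');cv2.imwrite('pics/s2c.png',cv2.resize(c['img'][60:300,200:520,::-1],None,fx=2.4,fy=2.4,interpolation=2))
E
```

```text
2.6 [ 42.   -6.8 -58.1  56.7 -34.  -13.2] [0.522  0.0901 0.2165] [178.  -32.8 -13.6] [-0.56  0.55 -0.52]
```

View pics/s2c.png

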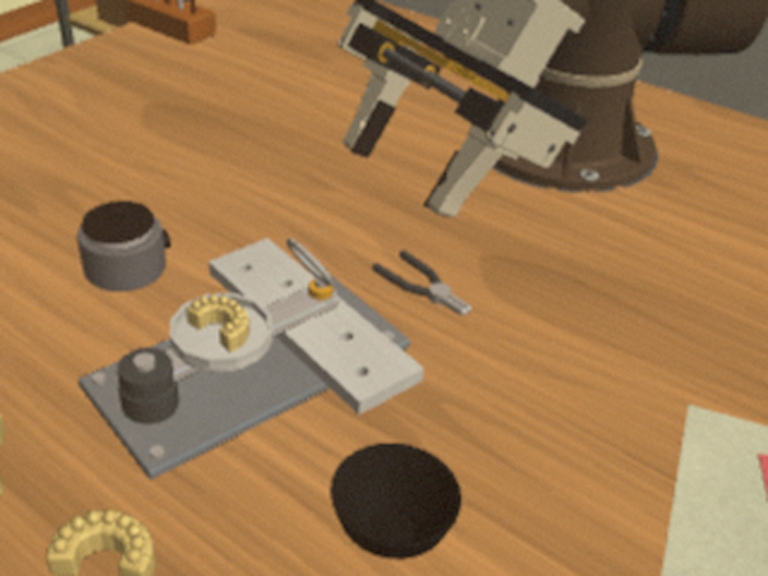

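The gripper is over the near side, and j3 sits at its limit (−58°), so shallow tool pitches are out of reach at this radius. I'll identify the kinematics from the states so far to choose a feasible pitch.

```bash
cat > kin.py <<'E'
import numpy as np
from scipy.spatial.transform import Rotation as Ro
from scipy.optimize import least_squares
E=lambda a,d:Ro.from_euler(a,d,degrees=True)
def fk(p,q,s4,s6):
    c,d,a1,z1,L1,a3,L2,Lt,t6=p
    R=E('z',q[0]+c);x=R.apply([a1,d,z1]);R=R*E('y',q[1]);x=x+R.apply([0,0,L1])
    R=R*E('y',-q[2]);x=x+R.apply([L2,0,a3]);R=R*E('x',s4*q[3])*E('y',-q[4])*E('x',s6*q[5]+t6)
    return x+R.apply([Lt,0,0]),R*E('y',90)
D=[([90.0176,20.588,.638,-.019,-70.135,-16.508],[.1915,.6468,.2257],[179.91,-.007,-16.497]),
([55.3,-16.2,-56.9,37.2,-45.8,-4.3],[.4416,.081,.2265],[179.2,-27.4,-13.2]),
([42.,-6.8,-58.1,56.7,-34.,-13.2],[.522,.0901,.2165],[178,-32.8,-13.6])]
def fit(c0,s4,s6,t0,D=D):
    def f(p):
        o=[]
        for q,x,e in D:
            X,R=fk(p,q,s4,s6);o+=list((X-x)*1e3)+list((R.inv()*E('xyz',e)).as_rotvec()*100)
        return o
    pr=np.array([c0,0,.1,.4,.4,.05,.4,.25,t0]);sc=np.array([5,.1,.1,.1,.1,.1,.1,.1,5])
    s=least_squares(lambda p:np.r_[f(p),(p-pr)/sc*.3],pr,x_scale=sc);return s
E
python3 - <<'E'
from kin import *
for c0 in(0,-16.5):
  for s4 in(1,-1):
    for s6 in(1,-1):
      for t in(0,90,180,-90):
        s=fit(c0,s4,s6,t);
        if s.cost<400: print(c0,s4,s6,t,s.cost.round(1),s.x.round(3),s.fun[:18].round(1))
E
```

```text
0 -1 -1 0 199.2 [ 1.1244e+01 -3.1500e-01  2.8700e-01 -4.0100e-01  6.5000e-01  1.5900e-01
  2.9000e-02  1.1900e-01 -7.9748e+01] [  0.7  -0.2   2.5  -0.   -0.    1.7  -6.2   2.4  -7.3  -9.1   0.5  -0.5
   5.2  -3.1   4.8 -10.7   0.2  -1.4]
0 -1 -1 90 252.7 [ 1.10740e+01 -3.13000e-01  2.87000e-01 -3.98000e-01  6.49000e-01
  1.59000e-01  3.00000e-02  1.20000e-01  2.79991e+02] [  0.7  -0.2   2.5  -0.   -0.    1.9  -6.4   2.5  -7.3  -8.9   0.5  -0.3
   5.3  -3.2   4.8 -10.6   0.2  -1.2]
0 -1 -1 180 205.7 [ 1.11310e+01 -3.14000e-01  2.87000e-01 -3.99000e-01  6.49000e-01
  1.59000e-01  3.00000e-02  1.20000e-01  2.80078e+02] [  0.7  -0.2   2.5  -0.   -0.    1.8  -6.3   2.4  -7.3  -9.    0.5  -0.3
   5.3  -3.2   4.8 -10.6   0.2  -1.3]
0 -1 -1 -90 187.9 [ 1.1187e+01 -3.1400e-01  2.8700e-01 -4.0000e-01  6.5000e-01  1.5900e-01
  3.0000e-02  1.1900e-01 -7.9835e+01] [  0.7  -0.2   2.5  -0.   -0.    1.8  -6.3   2.4  -7.3  -9.    0.5  -0.4
   5.2  -3.1   4.8 -10.7   0.2  -1.4]
-16.5 -1 -1 0 200.3 [ 1.1232e+01 -3.1500e-01  2.8700e-01 -4.0100e-01  6.5000e-01  1.5900e-01
  2.9000e-02  1.1900e-01 -7.9759
[... 156 characters left out ...]
00e-01  2.8700e-01 -3.9800e-01  6.4900e-01  1.5900e-01
  3.0000e-02  1.2100e-01  2.7998e+02] [  0.7  -0.2   2.5  -0.   -0.    1.9  -6.4   2.5  -7.3  -8.9   0.5  -0.3
   5.3  -3.2   4.8 -10.6   0.2  -1.2]
-16.5 -1 -1 180 206.9 [ 1.11190e+01 -3.14000e-01  2.87000e-01 -3.99000e-01  6.49000e-01
  1.59000e-01  3.00000e-02  1.20000e-01  2.80067e+02] [  0.7  -0.2   2.5  -0.   -0.    1.8  -6.3   2.4  -7.3  -9.    0.5  -0.3
   5.3  -3.2   4.8 -10.6   0.2  -1.3]
-16.5 -1 -1 -90 189.0 [ 1.1176e+01 -3.1400e-01  2.8700e-01 -4.0000e-01  6.5000e-01  1.5900e-01
  3.0000e-02  1.1900e-01 -7.9846e+01] [  0.7  -0.2   2.5  -0.   -0.    1.8  -6.3   2.4  -7.3  -9.    0.5  -0.4
   5.2  -3.1   4.8 -10.7   0.2  -1.4]
```

```bash
cat >> kin.py <<'E'
def fit2(s4,s6,t,D=D):
    def f(p):
        p=np.r_[0,p];o=[]
        for q,x,e in D:
            X,R=fk(p,q,s4,s6);o+=list((X-x)*1e3)+list((R.inv()*E('xyz',e)).as_rotvec()*500)
        return o
    pr=np.array([-.19,.05,.4,.4,.05,.4,.2,t]);sc=np.array([.02,.1,.1,.1,.1,.1,.1,2])
    return least_squares(lambda p:np.r_[f(p),(p-pr)/sc*.3],pr,x_scale=sc)
E
python3 - <<'E'
from kin import *
for s4 in(1,-1):
    for s6 in(1,-1):
      for t in(0,90,180,-90):
        s=fit2(s4,s6,t);print(s4,s6,t,s.cost.round(1),s.x.round(3),s.fun[:18].round(1) if s.cost<900 else '')
E
```

```text
1 1 0 457149.1 [  -0.193    0.494   -0.912    0.641    0.261   -0.172   -0.234 -118.554] 
1 1 90 1969736.4 [ -0.193   0.494  -0.912   0.641   0.261  -0.172  -0.234 114.714] 
1 1 180 457033.4 [-1.93000e-01  4.94000e-01 -9.12000e-01  6.41000e-01  2.61000e-01
 -1.72000e-01 -2.34000e-01  2.41426e+02] 
1 1 -90 457000.2 [  -0.193    0.494   -0.912    0.641    0.261   -0.172   -0.234 -118.564] 
1 -1 0 414268.1 [  -0.193    0.494   -0.912    0.641    0.261   -0.172   -0.234 -141.449] 
1 -1 90 414228.9 [-1.93000e-01  4.94000e-01 -9.12000e-01  6.41000e-01  2.61000e-01
 -1.72000e-01 -2.34000e-01  2.18523e+02] 
1 -1 180 414059.7 [-1.93000e-01  4.94000e-01 -9.12000e-01  6.41000e-01  2.61000e-01
 -1.72000e-01 -2.34000e-01  2.18532e+02] 
1 -1 -90 414072.8 [  -0.193    0.494   -0.912    0.641    0.261   -0.172   -0.234 -141.458] 
-1 1 0 12702.8 [ -0.194   0.302  -0.2     0.615   0.125   0.091   0.233 -67.328] 
-1 1 90 12930.3 [ -0.194   0.302  -0.2     0.615   0.125   0.091   0.233 -67.319] 
-1 1 180 12794.6 [-1.94000e-01  3.02000e-01 -2.00000e-01  6.15000e-01  1.25000e-01
  9.10000e-02  2.33000e-01
[... 249 characters left out ...]
0.1
  14.2 -14.7   5.2  -0.4  -1.   -0.2]
-1 -1 90 871.9 [-1.94000e-01  3.02000e-01 -2.00000e-01  6.15000e-01  1.25000e-01
  9.10000e-02  2.33000e-01  2.69976e+02] [  1.8  -0.4   2.7  -0.   -0.    0.2 -18.4  12.3  -7.9  -0.2  -0.2   0.2
  14.2 -14.7   5.2  -0.4  -1.    0.1]
-1 -1 180 598.6 [-1.94000e-01  3.02000e-01 -2.00000e-01  6.15000e-01  1.25000e-01
  9.10000e-02  2.33000e-01  2.69985e+02] [  1.8  -0.4   2.7  -0.   -0.    0.1 -18.4  12.3  -7.9  -0.2  -0.2   0.1
  14.2 -14.7   5.2  -0.4  -1.    0. ]
-1 -1 -90 507.5 [ -0.194   0.302  -0.2     0.615   0.125   0.091   0.233 -90.007] [  1.8  -0.4   2.7  -0.   -0.    0.1 -18.4  12.3  -7.9  -0.2  -0.2   0.
  14.2 -14.7   5.2  -0.4  -1.   -0.1]
```

Emit:
move_arm:
  plan:
    - [1,0,0,0,2.28,9.74,0]
    - [1,-0.02,-0.005,0,0,0,0]
    - [1,0,0,0,0,0,0]
    - [1,0,0,0,0,0,0]

```text
time_s: 3.15
tcp_pos: [0.5084, 0.0779, 0.2209]
eef_rot: [177.3, -27.4, -13.9]
contact_force: [-0.7, 0.5, -0.2]
gripper_width: 0.0874
gripper_force: 0.0
```

```bash
cat > st.py <<'E'
from h import *
s=telemetry.get_state();print(s['time_s'],s['joints'].round(2).tolist(),s['tcp_pos'].round(4).tolist(),s['eef_rot'].round(2).tolist(),s['contact_force'].round(2))
E
python3 st.py
```

```text
3.15 [44.86, -7.23, -52.22, 40.61, -39.9, -0.0] [0.5084, 0.0779, 0.2209] [177.31, -27.41, -13.91] [-0.66  0.51 -0.23]
```

Emit:
move_arm:
  plan:
    - [1,0.01,-0.03,0.01,2.28,9.74,0]
    - [1,0.02,-0.03,0.01,0,0,0]
    - [1,0,0,0,0,0,0]
    - [1,0,0,0,0,0,0]

```text
time_s: 3.65
tcp_pos: [0.5379, 0.022, 0.2386]
eef_rot: [176.3, -21.5, -14.3]
contact_force: [0.2, -0.6, -0.4]
gripper_width: 0.0873
gripper_force: 0.0
```

```bash
python3 st.py
```

```text
3.65 [35.14, -3.96, -40.9, 26.92, -44.84, 21.91] [0.5379, 0.022, 0.2386] [176.33, -21.47, -14.34] [ 0.21 -0.64 -0.39]
```

```bash
cat > kin.py <<'E'
import numpy as np
from scipy.spatial.transform import Rotation as Ro
from scipy.optimize import least_squares
E=lambda a,d:Ro.from_euler(a,d,degrees=True)
LO=np.array([-176.03,-82.01,-58.28,-173.87,-174.79,-173.66]);HI=np.array([176.03,121.73,71.71,95.51,-.11,173.66])
def fk(p,q):
    x0,y0,d1,d2,a1,z1,L1,a3,L2,Lt=p
    R=E('z',q[0]);x=np.array([x0,y0,0])+R.apply([a1,d1,z1]);R=R*E('y',q[1]);x=x+R.apply([0,0,L1])
    R=R*E('y',-q[2]);x=x+R.apply([L2,0,a3]);R=R*E('x',-q[3])*E('y',-q[4]);x=x+R.apply([Lt,d2,0]);R=R*E('x',-q[5]-90)
    return x,R*E('y',90)
D=[([90.0176,20.588,.638,-.019,-70.135,-16.508],[.1915,.6468,.2257]),
([55.3,-16.2,-56.9,37.2,-45.8,-4.3],[.4416,.081,.2265]),
([42.,-6.8,-58.1,56.7,-34.,-13.2],[.522,.0901,.2165]),
([44.86,-7.23,-52.22,40.61,-39.9,0],[.5084,.0779,.2209]),
([35.14,-3.96,-40.9,26.92,-44.84,21.91],[.5379,.022,.2386])]
E
python3 - <<'E'
from kin import *
pr0=np.array([0,0,-.1,0,.1,.4,.4,.05,.4,.2])
for nm,fr in (('base',[1,1,0,0]),('d1d2',[0,0,1,1]),('d1',[0,0,1,0]),('d2',[0,0,0,1]),('all',[1,1,1,1])):
    m=np.r_[fr,np.ones(6)]>0;pr=pr0.copy();pr[:4]=0
    def full(v): p=pr.copy();p[m]=v;return p
    f=lambda v:np.r_[np.hstack([(fk(full(v),q)[0]-x)*1e3 for q,x in D]),(v-pr[m])/.2*.3]
    s=least_squares(f,pr[m]);print(nm,s.cost.round(2),full(s.x).round(4),np.abs(s.fun[:15]).max().round(2))
E
```

```text
base 4165.2 [ 0.1784 -0.0736  0.      0.      0.2476 -0.0026  0.7006 -0.0589  0.2426
  0.2871] 66.49
d1d2 0.58 [ 0.000e+00  0.000e+00 -1.100e-03 -1.907e-01  1.000e-04  1.991e-01
  6.012e-01 -0.000e+00  4.637e-01  3.777e-01] 0.49
d1 763.88 [ 0.      0.     -0.1981  0.      0.2958 -0.1731  0.6091  0.1146  0.1037
  0.2416] 23.29
d2 0.6 [ 0.      0.      0.     -0.1917 -0.0015  0.2012  0.6012 -0.0007  0.4656
  0.3785] 0.48
all 0.55 [ 5.000e-04  1.000e-04 -5.000e-04 -1.909e-01 -6.000e-04  2.000e-01
  6.014e-01 -5.000e-04  4.644e-01  3.781e-01] 0.51
```

Kinematics fit to 0.5 mm. Now a reach scan over pitch, heading and roll, for approach, insertion, lift and swing.

```bash
cat >> kin.py <<'E'
P=np.array([.0,0,0,-.1912,0,.2,.601,0,.4645,.378])
HG=np.array([.6926,-.0330]);YAW=-13.2
def ring(th):   # ring centre, heading deg
    h=YAW-th;e=np.array([np.cos(np.radians(h)),np.sin(np.radians(h))]);return np.r_[HG-.1765*e,.094],h
def toolR(h,p,roll): # tool z heading h pitched p down; roll 0: tool y = right
    return E('z',h)*E('y',-(90-p))*E('x',180)*E('z',roll)
def ik(x,R,q0s):
    best=None
    for q0 in q0s:
        s=least_squares(lambda q:np.r_[(fk(P,q)[0]-x)*1e3,(fk(P,q)[1].inv()*R).as_rotvec()*300],np.clip(q0,LO+.5,HI-.5),bounds=(LO,HI))
        if s.cost<1 and (best is None or np.minimum(s.x-LO,HI-s.x).min()>best[0]): best=(np.minimum(s.x-LO,HI-s.x).min(),s.x)
    return best
E
cat > scan.py <<'E'
from kin import *
import sys
from itertools import product
rng=np.random.default_rng(0)
base=[np.array(q) for q in([40,-7,-50,40,-40,0],[20,-10,-40,0,-60,0],[0,-10,-40,-60,-40,0])]
def tcp(th,p,dh,roll,s,up,fing=1):
    rc,h=ring(th);R=toolR(h+dh,p,roll);z=R.apply([0,0,1]);y=R.apply([0,1,0])
    return rc+s*z+[0,0,up]-fing*.0545*y,R
if __name__=='__main__':
  for roll in(0,90,180,-90):
    for p in(30,40,50,60):
      for dh in(-30,0,30):
        x,R=tcp(0,p,dh,roll,.02,.0)
        qs=[np.r_[b[:5],k] for b in base for k in(0,90,-90)]
        b=ik(x,R,qs);
        if b: print(roll,p,dh,round(b[0],1),b[1].round(0))
E
time python3 scan.py
```

```text
0 30 30 6.5 [ -34.   19.  -52. -118.  -49. -109.]
0 40 30 16.8 [ -13.    7.  -41. -101.  -23. -148.]
0 60 -30 0.0 [ 28.  13. -58.  75. -29. -51.]
90 30 30 18.0 [ -27.    9.  -40. -104.  -38.  133.]
90 40 30 15.8 [ -4.   4. -34. -77. -16.  90.]
180 30 30 17.8 [ -39.   19.  -41. -104.  -47.   55.]
180 40 0 2.8 [ -35.    9.  -56. -142.  -28.   70.]
180 40 30 23.4 [-23.  11. -35. -87. -29.  25.]
180 50 30 12.6 [  1.   7. -36. -52. -13. -27.]
180 60 30 5.6 [ 15.   7. -47.  -8.  -6. -81.]
-90 30 30 7.4 [ -45.   32.  -51. -114.  -57.   -7.]
-90 40 30 14.1 [ -30.   16.  -44. -103.  -35.  -39.]
-90 50 30 12.1 [ -1.   7. -40. -70. -12. -96.]
real	0m10.523s
user	0m11.075s
sys	0m0.028s
```

```bash
cat > scan2.py <<'E'
from kin import *
base=[np.array(q) for q in([0,0,-40,-80,-40,0],[-30,10,-45,-105,-40,0])]
def tcp(th,p,H,roll,s,up,off):
    rc,h=ring(th);R=toolR(H,p,roll);z=R.apply([0,0,1]);y=R.apply([0,1,0])
    return rc+s*z+[0,0,up]-off*y,R
ST=[(0,-.04,.0),(0,.02,.03),(-15,.02,.03),(-15,-.04,0)]
if __name__=='__main__':
  for roll,off in((0,.0545),(0,.0325),(90,.0545),(90,.035),(180,.0325)):
    for p in(30,37,45,52):
      for H in(-5,3,11):
        m=[];Q=None
        for st in ST:
            x,R=tcp(st[0],p,H,roll,st[1],st[2],off)
            b=ik(x,R,[np.r_[bb[:5],k] for bb in base for k in(-100,0,100)] if Q is None else [Q])
            if b is None: break
            m.append(b[0]);Q=b[1]
        if len(m)==4: print(roll,off,p,H,np.round(m,1),Q.round(0))
        elif len(m): print(roll,off,p,H,'partial',np.round(m,1))
E
time python3 scan2.py
```

```text
0 0.0545 30 11 [2.  5.8 9.  5.5] [ -41.    7.  -53. -107.  -45. -124.]
0 0.0545 37 3 [ 8.3 10.  13.5 11. ] [ -18.   -3.  -47. -106.  -17. -150.]
0 0.0545 37 11 [12.1 15.1 16.3 13. ] [ -19.   -3.  -45.  -94.  -24. -157.]
0 0.0325 30 11 [ 4.2  8.  11.   7.5] [ -42.    8.  -51. -105.  -46. -126.]
0 0.0325 37 -5 [2.1 3.6 9.3 7.7] [ -24.   -3.  -51. -121.  -18. -136.]
0 0.0325 37 3 [10.  12.2 14.9 12. ] [ -20.   -3.  -46. -102.  -19. -153.]
0 0.0325 37 11 [13.1 16.4 17.5 14. ] [ -22.   -2.  -44.  -91.  -26. -157.]
90 0.0545 30 -5 [ 4.8  7.7 12.1  8.8] [ -31.   -4.  -49. -117.  -26.  133.]
90 0.0545 30 3 [10.7 14.3 16.7 12.8] [ -31.   -3.  -45. -103.  -30.  124.]
90 0.0545 30 11 [14.3 18.2 19.8 16. ] [-32.  -1. -42. -94. -37. 120.]
90 0.035 30 -5 [0.5 3.8 8.4 5. ] [ -37.   -1.  -53. -121.  -32.  142.]
90 0.035 30 3 [ 7.3 10.9 13.8 10. ] [ -36.   -0.  -48. -107.  -35.  132.]
90 0.035 30 11 [11.8 15.6 17.7 14. ] [-37.   2. -44. -97. -40. 128.]
90 0.035 37 -5 partial [0.  8.8 3.8]
90 0.035 37 11 [13.4 13.9 20.2 18.7] [-17.  -3. -40. -80. -22.  97.]
180 0.0325 30 3 [ 4.   7.9 11.6  7.9] [ -48.    8.  -50. -107.  -45.   55.]
180 0.0325 30 11 [10.2 13.8 16.7 13.4] [-46.  10. -45. -97. -47.  49.]
180 0.0325 37 -5 [ 9.3 11.3 14.9 12. ] [ -27.   -3.  -46. -104.  -18.   28.]
180 0.0325 37 3 [13.4 16.7 18.4 14.9] [-28.  -1. -43. -93. -25.  23.]
180 0.0325 37 11 [16.2 19.7 21.2 17.9] [-31.   2. -40. -86. -32.  23.]
real	0m10.576s
user	0m11.120s
sys	0m0.040s
```

```bash
cat > path.py <<'E'
from kin import *
from scan2 import tcp
from h import telemetry
np.set_printoptions(suppress=True)
s=telemetry.get_state();q0=s['joints']
print('fk err',(fk(P,q0)[0]-s['tcp_pos']).round(4))
p,H=37,5
Q=np.array([-18,-3,-47,-104,-19,28.])
for st in((0,-.09,0.),(0,-.035,0),(0,.02,0),(0,.02,.035),(-15,.02,.035),(-15,-.05,0)):
    x,R=tcp(st[0],p,H,180,st[1],st[2],-.0545);b=ik(x,R,[Q]);
    if b is None: print(st,'NO');continue
    Q=b[1];print(st,x.round(4),R.as_euler('xyz',degrees=True).round(1),round(b[0],1),Q.round(1))
    if st[1]==-.09: G=Q
N=18
pose=[fk(P,q0+(G-q0)*k/N) for k in range(N+1)]
for k in range(N):
    (a,A),(b,B)=pose[k],pose[k+1];rv=np.degrees((B*A.inv()).as_rotvec())
    tips=[(b+B.apply([0,yy,zz]))[2] for yy in(-.065,.065,-.097,.097) for zz in(0 if abs(yy)<.09 else -.066,)]
    print((b-a).round(3).tolist(),rv.round(1).tolist(),'|',b.round(3),round(min(tips),3))
E
python3 path.py
```

```text
fk err [ 0.0002  0.0008 -0.0001]
(0, -0.09, 0.0) NO
(0, -0.035, 0) [0.4882 0.0592 0.1151] [-180.   53. -175.] 9.3 [ -16.2   -1.6  -49.  -116.   -18.7   40.3]
(0, 0.02, 0) [0.5319 0.063  0.082 ] [-180.   53. -175.] 5.5 [ -24.6   11.5  -52.8 -132.7  -32.5   66.5]
(0, 0.02, 0.035) [0.5319 0.063  0.117 ] [-180.   53. -175.] 12.9 [ -14.8    2.5  -45.4 -119.6  -18.1   43.1]
(-15, 0.02, 0.035) [0.5273 0.0171 0.117 ] [-180.   53. -175.] 15.3 [ -16.9    1.7  -43.  -107.3  -18.2   31.8]
(-15, -0.05, 0) [0.4717 0.0123 0.1241] [-180.   53. -175.] 11.9 [-13.8  -5.7 -46.4 -98.2 -15.1  20.1]Traceback (most recent call last):
  File "path.py", line 15, in <module>
    pose=[fk(P,q0+(G-q0)*k/N) for k in range(N+1)]
                   ^
NameError: name 'G' is not defined. Did you mean: 'HG'?
```

```bash
sed -i 's/p,H=37,5/p,H=37,9/; s/(0,-.09,0.),/(0,-.06,.03),/; s/st\[1\]==-.09/st[1]==-.06/' path.py; python3 path.py
```

```text
fk err [ 0.0002  0.0008 -0.0001]
(0, -0.06, 0.03) NO
(0, -0.035, 0) [0.4846 0.0568 0.1151] [-180.   53. -171.] 11.3 [ -14.2   -1.9  -47.  -106.7  -19.2   32.1]
(0, 0.02, 0) [0.528  0.0636 0.082 ] [-180.   53. -171.] 8.9 [ -23.2   10.4  -49.3 -123.5  -30.6   58.3]
(0, 0.02, 0.035) [0.528  0.0636 0.117 ] [-180.   53. -171.] 15.2 [ -12.2    2.   -43.1 -109.7  -17.8   33.7]
(-15, 0.02, 0.035) [0.5234 0.0178 0.117 ] [-180.   53. -171.] 16.4 [ -16.1    1.7  -41.9 -100.3  -20.2   26.7]
(-15, -0.05, 0) [0.4682 0.009  0.1241] [-180.   53. -171.] 12.5 [-15.4  -5.3 -45.8 -92.5 -19.3  18. ]Traceback (most recent call last):
  File "path.py", line 15, in <module>
    pose=[fk(P,q0+(G-q0)*k/N) for k in range(N+1)]
                   ^
NameError: name 'G' is not defined. Did you mean: 'HG'?
```

```bash
sed -i 's/(0,-.06,.03),//; s/(0,-.035,0)/(0,-.042,0)/; s/st\[1\]==-.06/st[1]==-.042/' path.py; python3 path.py
```

```text
fk err [ 0.0002  0.0008 -0.0001]
(0, -0.042, 0) [0.4791 0.0559 0.1193] [-180.   53. -171.] 11.6 [ -12.    -3.5  -46.7 -104.   -17.2   27.6]
(0, 0.02, 0) [0.528  0.0636 0.082 ] [-180.   53. -171.] 8.9 [ -23.2   10.4  -49.3 -123.5  -30.6   58.3]
(0, 0.02, 0.035) [0.528  0.0636 0.117 ] [-180.   53. -171.] 15.2 [ -12.2    2.   -43.1 -109.7  -17.8   33.7]
(-15, 0.02, 0.035) [0.5234 0.0178 0.117 ] [-180.   53. -171.] 16.4 [ -16.1    1.7  -41.9 -100.3  -20.2   26.7]
(-15, -0.05, 0) [0.4682 0.009  0.1241] [-180.   53. -171.] 12.5 [-15.4  -5.3 -45.8 -92.5 -19.3  18. ]
[-0.025, -0.012, -0.03] [5.6, 2.6, -6.2] | [0.513 0.01  0.208] 0.207
[-0.025, -0.007, -0.027] [5.7, 2.2, -6.4] | [0.488 0.003 0.181] 0.175
[-0.023, -0.002, -0.024] [5.7, 1.8, -6.6] | [0.465 0.001 0.158] 0.148
[-0.021, 0.002, -0.02] [5.6, 1.4, -6.8] | [0.444 0.003 0.138] 0.124
[-0.019, 0.006, -0.017] [5.5, 1.1, -7.0] | [0.425 0.009 0.121] 0.103
[-0.015, 0.008, -0.014] [5.4, 0.8, -7.1] | [0.41  0.017 0.107] 0.087
[-0.011, 0.01, -0.01] [5.3, 0.5, -7.3] | [0.399 0.028 0.097] 0.075
[-0.007, 0.011, -0.007] [5.2, 0.3, -7.5] | [0.391 0.039 0.089] 0.066
[-0.003, 0.011, -0.005] [5.0, 0.1, -7.7] | [0.388 0.05  0.085] 0.061
[0.0, 0.011, -0.002] [4.8, -0.0, -7.8] | [0.388 0.061 0.082] 0.059
[0.004, 0.009, -0.0] [4.7, -0.2, -8.0] | [0.392 0.07  0.082] 0.06
[0.007, 0.007, 0.002] [4.5, -0.2, -8.1] | [0.399 0.077 0.084] 0.063
[0.01, 0.004, 0.003] [4.4, -0.3, -8.2] | [0.409 0.082 0.087] 0.069
[0.012, 0.001, 0.005] [4.3, -0.3, -8.3] | [0.421 0.083 0.092] 0.076
[0.014, -0.002, 0.006] [4.2, -0.3, -8.4] | [0.434 0.082 0.098] 0.086
[0.015, -0.005, 0.007] [4.1, -0.3, -8.4] | [0.449 0.076 0.105] 0.096
[0.015, -0.009, 0.007] [4.1, -0.3, -8.5] | [0.464 0.068 0.112] 0.107
[0.015, -0.012, 0.007] [4.1, -0.2, -8.5] | [0.479 0.056 0.119] 0.119
```

Emit:
move_arm:
  plan:
    - [1,-0.025,-0.012,-0.03,5.6,2.6,-6.2]
    - [1,-0.025,-0.007,-0.027,5.7,2.2,-6.4]
    - [1,-0.023,-0.002,-0.024,5.7,1.8,-6.6]
    - [1,-0.021,0.002,-0.02,5.6,1.4,-6.8]
    - [1,-0.019,0.006,-0.017,5.5,1.1,-7.0]
    - [1,-0.015,0.008,-0.014,5.4,0.8,-7.1]
    - [1,-0.011,0.01,-0.01,5.3,0.5,-7.3]
    - [1,-0.007,0.011,-0.007,5.2,0.3,-7.5]
    - [1,-0.003,0.011,-0.005,5.0,0.1,-7.7]
    - [1,0,0,0,0,0,0]
    - [1,0,0,0,0,0,0]

```text
time_s: 5.03
tcp_pos: [0.3894, 0.0491, 0.0854]
eef_rot: [-157.0, 20.8, -79.3]
contact_force: [-0.3, 0.3, 0.9]
gripper_width: 0.0874
gripper_force: 0.0
```

```bash
python3 st.py; sed -i 's/^N=18/N=9/' path.py; python3 path.py
```

```text
5.025 [11.48, -3.58, -43.47, -38.25, -31.21, 24.8] [0.3894, 0.0491, 0.0854] [-157.0, 20.76, -79.31] [-0.32  0.32  0.89]
fk err [0.0008 0.0006 0.0003]
(0, -0.042, 0) [0.4791 0.0559 0.1193] [-180.   53. -171.] 11.6 [ -12.    -3.5  -46.7 -104.   -17.2   27.6]
(0, 0.02, 0) [0.528  0.0636 0.082 ] [-180.   53. -171.] 8.9 [ -23.2   10.4  -49.3 -123.5  -30.6   58.3]
(0, 0.02, 0.035) [0.528  0.0636 0.117 ] [-180.   53. -171.] 15.2 [ -12.2    2.   -43.1 -109.7  -17.8   33.7]
(-15, 0.02, 0.035) [0.5234 0.0178 0.117 ] [-180.   53. -171.] 16.4 [ -16.1    1.7  -41.9 -100.3  -20.2   26.7]
(-15, -0.05, 0) [0.4682 0.009  0.1241] [-180.   53. -171.] 12.5 [-15.4  -5.3 -45.8 -92.5 -19.3  18. ]
[0.0, 0.011, -0.002] [4.9, -0.0, -7.8] | [0.39  0.06  0.083] 0.06
[0.004, 0.009, -0.0] [4.7, -0.2, -8.0] | [0.394 0.07  0.083] 0.06
[0.007, 0.007, 0.002] [4.6, -0.2, -8.1] | [0.401 0.077 0.085] 0.064
[0.01, 0.005, 0.003] [4.4, -0.3, -8.2] | [0.41  0.081 0.088] 0.069
[0.012, 0.002, 0.005] [4.3, -0.3, -8.3] | [0.422 0.083 0.093] 0.077
[0.013, -0.002, 0.006] [4.2, -0.3, -8.4] | [0.435 0.081 0.098] 0.086
[0.014, -0.005, 0.006] [4.1, -0.3, -8.5] | [0.45  0.076 0.105] 0.096
[0.015, -0.009, 0.007] [4.1, -0.2, -8.5] | [0.465 0.068 0.112] 0.108
[0.015, -0.012, 0.007] [4.1, -0.2, -8.5] | [0.479 0.056 0.119] 0.119
```

Tracking as predicted; continue to the pre-insert pose.

Emit:
move_arm:
  plan:
    - [1,0,0.011,-0.002,4.9,0,-7.8]
    - [1,0.004,0.009,0,4.7,-0.2,-8.0]
    - [1,0.007,0.007,0.002,4.6,-0.2,-8.1]
    - [1,0.01,0.005,0.003,4.4,-0.3,-8.2]
    - [1,0.012,0.002,0.005,4.3,-0.3,-8.3]
    - [1,0.013,-0.002,0.006,4.2,-0.3,-8.4]
    - [1,0.014,-0.005,0.006,4.1,-0.3,-8.5]
    - [1,0.014,-0.009,0.007,4.1,-0.2,-8.5]
    - [1,0.014,-0.012,0.007,4.1,-0.2,-8.5]
    - [1,0,0,0,0,0,0]
    - [1,0,0,0,0,0,0]

```text
time_s: 6.4
tcp_pos: [0.4767, 0.0557, 0.1189]
eef_rot: [-179.8, 53.1, -170.7]
contact_force: [-0.3, 0.3, 0.1]
gripper_width: 0.088
gripper_force: 0.0
```

```bash
python3 st.py; python3 - <<'E'
from h import *
a=cap('scene');b=cap('top')
A=cv2.resize(a['img'][110:250,250:440,::-1],(570,420),interpolation=2)
B=cv2.resize(b['img'][190:310,265:415,::-1],(525,420),interpolation=2)
cv2.imwrite('pics/s3.png',A);cv2.imwrite('pics/t3.png',B)
E
```

```text
6.4 [-12.45, -3.59, -46.86, -103.88, -17.62, 28.02] [0.4767, 0.0557, 0.1189] [-179.81, 53.1, -170.65] [-0.32  0.29  0.09]
```

View pics/s3.png

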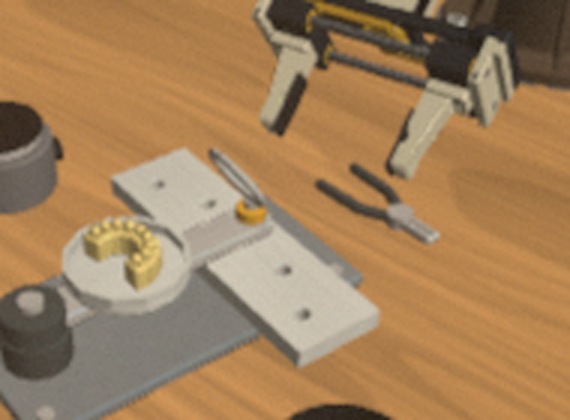

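View pics/t3.png

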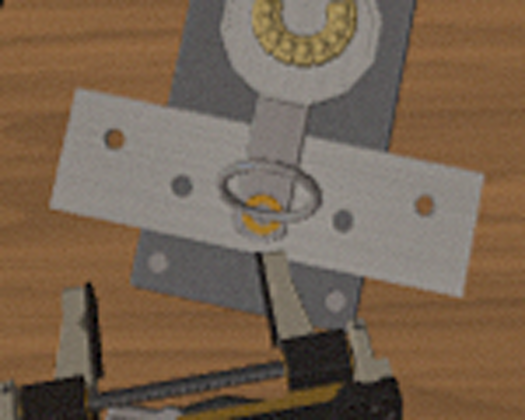

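The views show the right finger behind the ring in the top crop (finger end about (274,254), ring (270,190)), and the cast still seated. The finger is tapered, so I'll check its real offset.

```bash
python3 - <<'E'
from h import *
from kin import E,toolR
b=cap('top');s=telemetry.get_state();t=s['tcp_pos'];R=E('xyz',s['eef_rot'])
px=lambda u,v:(265+u/3.5,190+v/3.5)
print('expected',proj(b,t+R.apply([0,-.0545,0])),'got',px(274,254))
for n,(u,v) in(('inner',(258,254)),('outer',(290,254)),('Lfin outer',(62,290)),('Lfin inner',(92,290))):
    X=ray(b,*px(u,v),.119);print(n,X.round(4),'tool',R.inv().apply(X-t).round(4))
Q=pts(b)[255:285,335:360].reshape(-1,3);Q=Q[Q[:,2]>.09];T=R.inv().apply(Q-t)
for lo in(-.03,-.02,-.01,-.002):
    m=(T[:,2]>lo-.006)&(T[:,2]<lo+.006)&(T[:,1]<-.03);print(lo,m.sum(),T[m].min(0).round(4) if m.any() else'',T[m].max(0).round(4) if m.any() else'')
E
```

```text
expected [344.6912714  263.14759083] got (343.2857142857143, 262.57142857142856)
inner [0.4867 0.0131 0.119 ] tool [-0.0017 -0.0438  0.0024]
outer [ 0.4865 -0.0039  0.119 ] tool [ 0.     -0.0605  0.0001]
Lfin outer [0.4693 0.1178 0.119 ] tool [-0.0014  0.0624  0.0018]
Lfin inner [0.4691 0.1018 0.119 ] tool [ 0.0002  0.0466 -0.0004]
-0.03 54 [-0.0136 -0.0591 -0.0359] [ 0.0089 -0.041  -0.0241]
-0.02 55 [-0.0131 -0.057  -0.0257] [ 0.0061 -0.041  -0.0144]
-0.01 47 [-0.013  -0.0565 -0.0158] [-0.0071 -0.0412 -0.004 ]
-0.002 22 [-0.0122 -0.0565 -0.008 ] [ 0.0057 -0.041  -0.0011]
```

Emit:
move_arm:
  plan:
    - [1,0.0085,0.001,-0.006,0,0,0]
    - [1,0.009,0.001,-0.006,0,0,0]
    - [1,0.009,0.001,-0.006,0,0,0]
    - [1,0.009,0.001,-0.006,0,0,0]
    - [1,0.009,0.001,-0.006,0,0,0]
    - [1,0.009,0.001,-0.006,0,0,0]
    - [1,0,0,0,0,0,0]
    - [1,0,0,0,0,0,0]

```text
time_s: 7.55
tcp_pos: [0.5302, 0.0617, 0.083]
eef_rot: [180.0, 53.1, -171.0]
contact_force: [-0.7, 0.4, 1.3]
gripper_width: 0.0875
gripper_force: 0.0
```

```bash
python3 st.py; python3 - <<'E'
from h import *
a=cap('scene');b=cap('top')
A=cv2.resize(a['img'][140:215,290:380,::-1],(480,400),interpolation=2)
B=cv2.resize(b['img'][210:285,305:365,::-1],(320,400),interpolation=2)
cv2.imwrite('pics/i4.png',np.hstack([A,B]))
E
```

```text
7.55 [-23.07, 10.34, -48.79, -122.8, -30.35, 57.33] [0.5302, 0.0617, 0.083] [179.95, 53.1, -171.05] [-0.72  0.42  1.27]
```

View pics/i4.png

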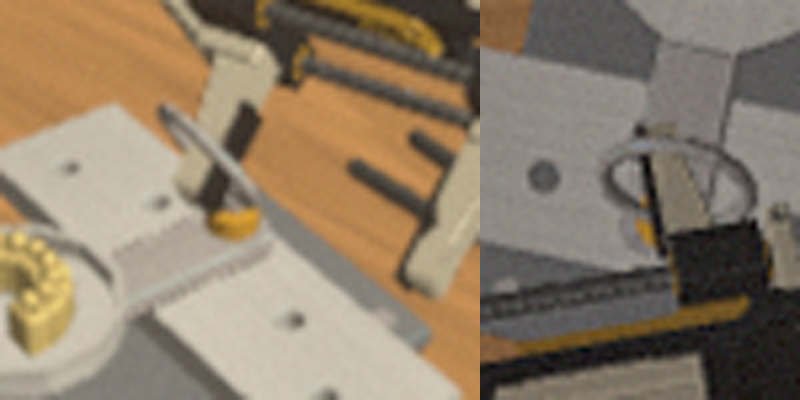

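Finger is clearly through the ring with no contact force. Lift to find contact.

Emit:
move_arm:
  plan:
    - [1,0,0,0.004,0,0,0]
    - [1,0,0,0.004,0,0,0]
    - [1,0,0,0.003,0,0,0]
    - [1,0,0,0,0,0,0]
    - [1,0,0,0,0,0,0]

```text
time_s: 8.28
tcp_pos: [0.5306, 0.0616, 0.0943]
eef_rot: [180.0, 53.2, -171.1]
contact_force: [0.1, 0.4, 0.7]
gripper_width: 0.0877
gripper_force: 0.0
```

Emit:
move_arm:
  plan:
    - [1,0,0,0.003,0,0,0]
    - [1,0,0,0,0,0,0]
    - [1,0,0,0,0,0,0]

```text
time_s: 8.65
tcp_pos: [0.53, 0.0614, 0.0965]
eef_rot: [179.9, 53.0, -171.1]
contact_force: [-0.2, -0.3, -5.8]
gripper_width: 0.0873
gripper_force: 2.0
```

Emit:
move_arm:
  plan:
    - [1,0,0,0.003,0,0,0]
    - [1,0,0,0,0,0,0]
    - [1,0,0,0,0,0,0]

```text
time_s: 9.02
tcp_pos: [0.5301, 0.0616, 0.0998]
eef_rot: [179.9, 53.1, -171.1]
contact_force: [-2.7, -0.1, -6.1]
gripper_width: 0.0877
gripper_force: 2.8
```

Emit:
move_arm:
  plan:
    - [1,0,0,0.003,0,0,0]
    - [1,0,0,0,0,0,0]
    - [1,0,0,0,0,0,0]

```text
time_s: 9.4
tcp_pos: [0.5302, 0.0616, 0.103]
eef_rot: [179.9, 53.1, -171.1]
contact_force: [-3.1, 0.4, -5.6]
gripper_width: 0.0873
gripper_force: 3.2
```

Emit:
move_arm:
  plan:
    - [1,0,0,0.003,0,0,0]
    - [1,0,0,0.003,0,0,0]
    - [1,0,0,0.003,0,0,0]
    - [1,0,0,0,0,0,0]
    - [1,0,0,0,0,0,0]

```text
time_s: 10.02
tcp_pos: [0.5303, 0.0617, 0.1119]
eef_rot: [179.9, 53.1, -171.1]
contact_force: [-4.4, 1.5, -6.6]
gripper_width: 0.0876
gripper_force: 3.8
```

```bash
python3 - <<'E'
from h import *
a=cap('scene');b0=np.load('scene1.npz')
# ring top motion: triangulate against original by matching the pull ring left-top px in scene
cv2.imwrite('pics/i5.png',np.hstack([cv2.resize(x['img'][140:215,290:365,::-1],(400,400),interpolation=2) for x in(b0,a)]))
E
python3 - <<'E'
import numpy as np
from kin import *
for th in(0,-5,-10,-15,-16): print(th,(ring(th)[0]-ring(0)[0]).round(4))
E
```

```text
0 [0. 0. 0.]
-5 [-0.0029 -0.0151  0.    ]
-10 [-0.0044 -0.0305  0.    ]
-15 [-0.0046 -0.0458  0.    ]
-16 [-0.0045 -0.0489  0.    ]
```

View pics/i5.png

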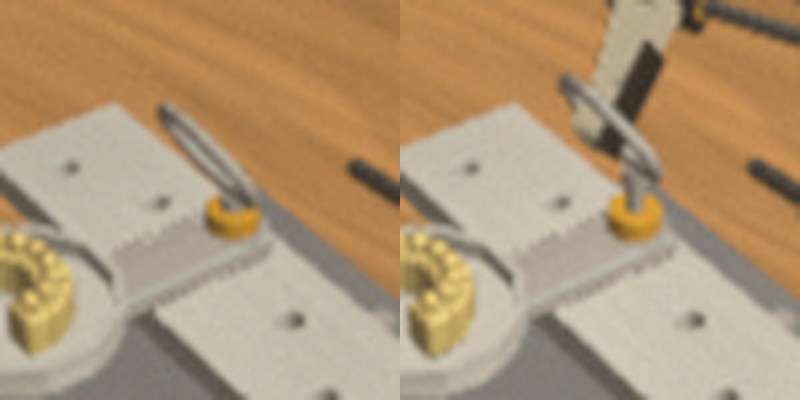

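Pin shaft is visible about 16 mm up above the boss, ring hanging on the finger. Now swing.

Emit:
move_arm:
  plan:
    - [1,-0.0007,-0.0038,0,0,0,0]
    - [1,-0.0007,-0.0038,0,0,0,0]
    - [1,-0.0007,-0.0038,0,0,0,0]
    - [1,-0.0007,-0.0038,0,0,0,0]
    - [1,-0.0004,-0.0038,0,0,0,0]
    - [1,-0.0004,-0.0038,0,0,0,0]
    - [1,-0.0004,-0.0038,0,0,0,0]
    - [1,-0.0004,-0.0038,0,0,0,0]
    - [1,0,0,0,0,0,0]
    - [1,0,0,0,0,0,0]

```text
time_s: 11.32
tcp_pos: [0.5249, 0.0309, 0.1109]
eef_rot: [179.9, 53.0, -171.2]
contact_force: [-9.1, 0.5, -7.1]
gripper_width: 0.0878
gripper_force: 4.4
```

```bash
cat > ang.py <<'E'
from h import *
# arm angle from brass boss (top view + scene view), boss top z=.062, at 190 mm from hinge
HG=np.array([.6926,-.0330])
for n in('top','scene'):
    c=cap(n);hsv=cv2.cvtColor(c['img'],cv2.COLOR_RGB2HSV)
    X=pts(c);d=np.hypot(X[...,0]-HG[0],X[...,1]-HG[1])
    m=(hsv[...,0]>14)&(hsv[...,0]<28)&(hsv[...,1]>140)&(hsv[...,2]>90)&(d>.165)&(d<.22)&(X[...,2]>.04)&(X[...,2]<.08)
    p=X[m]
    if m.sum()>3:
        x=p[:,:2].mean(0);a=np.degrees(np.arctan2(*(x-HG)[::-1]));print(n,m.sum(),p.mean(0).round(4),'theta',round(((-13.2+180-a)+180)%360-180,2))
    else: print(n,'boss hidden',m.sum())
E
python3 ang.py; python3 st.py
```

```text
top 8 [ 0.5    -0.0158  0.0623] theta -8.11
scene 62 [0.5411 0.0126 0.0587] theta 3.55
11.425 [-16.86, 2.91, -42.83, -105.22, -21.13, 32.42] [0.5249, 0.0309, 0.1109] [179.89, 52.99, -171.18] [-8.37  0.71 -7.03]
```

Emit:
move_arm:
  plan:
    - [1,-0.0004,-0.0038,0,0,0,0]
    - [1,-0.0004,-0.0038,0,0,0,0]
    - [1,-0.0003,-0.0038,0,0,0,0]
    - [1,0,0,0,0,0,0]
    - [1,0,0,0,0,0,0]

```text
time_s: 12.05
tcp_pos: [0.524, 0.0194, 0.1111]
eef_rot: [179.9, 53.0, -171.2]
contact_force: [-7.5, 0.4, -6.5]
gripper_width: 0.0876
gripper_force: 4.3
```

```bash
cat > ang.py <<'E'
from h import *
HG=np.array([.6926,-.0330])
def run(c,n):
    hsv=cv2.cvtColor(c['img'],cv2.COLOR_RGB2HSV);X=pts(c)
    m=((hsv[...,0]>14)&(hsv[...,0]<25)&(hsv[...,1]>170)&(hsv[...,2]>90)&(X[...,2]>.05)&(X[...,2]<.072)).astype(np.uint8)
    k,l,s,cc=cv2.connectedComponentsWithStats(m)
    for i in range(1,k):
        if s[i,4]<5: continue
        x=ray(c,*cc[i],.060);d=np.hypot(*(x[:2]-HG));
        if .16<d<.22:
            a=np.degrees(np.arctan2(x[1]-HG[1],x[0]-HG[0]));print(n,s[i,4],cc[i].round(1),x.round(4),'d',d.round(4),'theta',round(((-13.2+180-a)+180)%360-180,2))
    # plate centre (rim): light grey points 62-68 mm high
    q=X[(X[...,2]>.0555)&(X[...,2]<.067)];q=q[(np.hypot(q[:,0]-HG[0],q[:,1]-HG[1])<.125)&(np.hypot(q[:,0]-HG[0],q[:,1]-HG[1])>.036)]
    x=(q[:,:2].min(0)+q[:,:2].max(0))/2;a=np.degrees(np.arctan2(x[1]-HG[1],x[0]-HG[0]));print('  plate',len(q),x.round(4),round(((-13.2+180-a)+180)%360-180,2))
if __name__=='__main__':
    for n in('top','scene'):
        run(np.load(n+'1.npz'),n+'0');run(cap(n),n)
E
python3 ang.py; python3 st.py
```

```text
top0 18 [339.8 247.2] [0.5147 0.0087 0.06  ] d 0.1827 theta -0.01
top0 14 [338.4 253.9] [0.5012 0.0119 0.06  ] d 0.1966 theta -0.0
  plate 1053 [ 0.6155 -0.0154] -0.34
  plate 1057 [ 0.6132 -0.0337] -13.73
scene0 33 [332.9 180.9] [0.5151 0.0109 0.06  ] d 0.1828 theta 0.69
  plate 689 [ 0.6193 -0.0173] -1.13
scene 42 [319.9 171.3] [ 0.5075 -0.0355  0.06  ] d 0.1852 theta -13.99
  plate 655 [ 0.6153 -0.037 ] -16.13
12.15 [-17.96, 2.89, -42.46, -103.08, -21.78, 30.94] [0.524, 0.0194, 0.1111] [179.9, 53.02, -171.19] [-7.47 -0.13 -7.38]
```

Emit:
move_arm:
  plan:
    - [1,0,-0.0022,0,0,0,0]
    - [1,0,0,0,0,0,0]
    - [1,0,0,-0.002,0,0,0]
    - [1,0,0,-0.002,0,0,0]
    - [1,0,0,-0.002,0,0,0]
    - [1,0,0,0,0,0,0]
    - [1,0,0,0,0,0,0]

```text
time_s: 13.02
tcp_pos: [0.5241, 0.0173, 0.1052]
eef_rot: [179.9, 53.0, -171.2]
contact_force: [-8.1, 1.7, -5.6]
gripper_width: 0.0877
gripper_force: 4.1
```

```bash
python3 ang.py; python3 st.py
```

```text
top0 18 [339.8 247.2] [0.5147 0.0087 0.06  ] d 0.1827 theta -0.01
top0 14 [338.4 253.9] [0.5012 0.0119 0.06  ] d 0.1966 theta -0.0
  plate 1053 [ 0.6155 -0.0154] -0.34
  plate 1066 [ 0.6132 -0.0348] -14.53
scene0 33 [332.9 180.9] [0.5151 0.0109 0.06  ] d 0.1828 theta 0.69
  plate 689 [ 0.6193 -0.0173] -1.13
scene 39 [319.1 171.2] [ 0.5083 -0.0374  0.06  ] d 0.1844 theta -14.56
  plate 645 [ 0.6161 -0.0381] -17.05
13.125 [-20.16, 4.16, -43.11, -105.08, -23.74, 34.84] [0.5241, 0.0173, 0.1052] [179.9, 53.03, -171.17] [-6.93  0.27 -5.88]
```

Emit:
move_arm:
  plan:
    - [1,0,0,-0.002,0,0,0]
    - [1,0,0,-0.001,0,0,0]
    - [1,0,0,0,0,0,0]
    - [1,0,0,0,0,0,0]

```text
time_s: 13.62
tcp_pos: [0.5241, 0.0173, 0.1023]
eef_rot: [179.9, 53.0, -171.2]
contact_force: [-8.8, 0.7, -5.6]
gripper_width: 0.0875
gripper_force: 4.0
```

Emit:
move_arm:
  plan:
    - [1,0,0,-0.002,0,0,0]
    - [1,0,0,-0.001,0,0,0]
    - [1,0,0,0,0,0,0]
    - [1,0,0,0,0,0,0]

```text
time_s: 14.12
tcp_pos: [0.5242, 0.0171, 0.0993]
eef_rot: [179.9, 53.0, -171.2]
contact_force: [-7.7, -0.9, -5.6]
gripper_width: 0.0877
gripper_force: 3.9
```

Emit:
move_arm:
  plan:
    - [1,0,0,-0.002,0,0,0]
    - [1,0,0,-0.001,0,0,0]
    - [1,0,0,0,0,0,0]
    - [1,0,0,0,0,0,0]

```text
time_s: 14.62
tcp_pos: [0.5248, 0.017, 0.0968]
eef_rot: [180.0, 53.1, -171.1]
contact_force: [-6.7, -1.0, -4.8]
gripper_width: 0.0878
gripper_force: 3.5
```

Emit:
move_arm:
  plan:
    - [1,0,0,-0.002,0,0,0]
    - [1,0,0,-0.001,0,0,0]
    - [1,0,0,0,0,0,0]
    - [1,0,0,0,0,0,0]

```text
time_s: 15.12
tcp_pos: [0.5263, 0.017, 0.0951]
eef_rot: [-180.0, 53.3, -171.1]
contact_force: [0.7, -1.4, 0.7]
gripper_width: 0.0875
gripper_force: 0.3
```

Spring force carried all the way down and vanished at the original contact height, so the pin is home. Centre the finger in the ring and withdraw.

Emit:
move_arm:
  plan:
    - [1,0,0,-0.004,0,0,0]
    - [1,0,0,-0.004,0,0,0]
    - [1,0,0,-0.002,0,0,0]
    - [1,0,0,0,0,0,0]
    - [1,0,0,0,0,0,0]

```text
time_s: 15.75
tcp_pos: [0.5254, 0.0173, 0.0844]
eef_rot: [180.0, 53.2, -171.1]
contact_force: [-0.3, -0.2, -0.4]
gripper_width: 0.0875
gripper_force: 0.0
```

Emit:
move_arm:
  plan:
    - [1,-0.0079,-0.0012,0.006,0,0,0]
    - [1,-0.0079,-0.0012,0.006,0,0,0]
    - [1,-0.0079,-0.0012,0.006,0,0,0]
    - [1,0,0,0,0,0,0]

```text
time_s: 16.25
tcp_pos: [0.5017, 0.0142, 0.1033]
eef_rot: [-179.9, 53.3, -170.9]
contact_force: [1.1, 1.0, -0.5]
gripper_width: 0.0879
gripper_force: 0.0
```

Emit:
move_arm:
  plan:
    - [1,-0.0079,-0.0012,0.006,0,0,0]
    - [1,-0.0079,-0.0012,0.006,0,0,0]
    - [1,-0.0079,-0.0012,0.006,0,0,0]
    - [1,-0.0079,-0.0012,0.006,0,0,0]
    - [1,-0.0079,-0.0012,0.006,0,0,0]
    - [1,0,0,0,0,0,0]
    - [1,0,0,0,0,0,0]

```text
time_s: 17.12
tcp_pos: [0.4621, 0.0084, 0.1319]
eef_rot: [179.9, 53.1, -171.1]
contact_force: [0.5, 0.2, -0.8]
gripper_width: 0.0878
gripper_force: 0.0
```

```bash
python3 st.py; python3 ang.py; python3 - <<'E'
from h import *
a=cap('scene');b=cap('top')
cv2.imwrite('pics/f.png',np.hstack([cv2.resize(a['img'][130:250,230:350,::-1],(400,400),interpolation=2),cv2.resize(b['img'][150:290,290:430,::-1],(400,400),interpolation=2)]))
for n,c in(('before',dict(np.load('top1.npz'))),('after',b)):
    X=pts(c);d=np.hypot(X[...,0]-.6926,X[...,1]+.033);q=X[(X[...,2]>.085)&(X[...,2]<.16)&(d>.14)&(d<.185)&(X[...,0]>.49)];print(n,len(q),'ring max z',np.percentile(q[:,2],[50,90,98]).round(4),q.mean(0).round(4))
E
```

```text
17.125 [-10.93, -7.6, -45.58, -87.82, -15.85, 9.96] [0.4621, 0.0084, 0.1319] [179.92, 53.12, -171.08] [ 0.55  0.19 -0.77]
top0 18 [339.8 247.2] [0.5147 0.0087 0.06  ] d 0.1827 theta -0.01
top0 14 [338.4 253.9] [0.5012 0.0119 0.06  ] d 0.1966 theta -0.0
  plate 1053 [ 0.6155 -0.0154] -0.34
top 17 [362.9 249. ] [ 0.5103 -0.0377  0.06  ] d 0.1823 theta -14.69
top 18 [363.3 256.3] [ 0.4958 -0.038   0.06  ] d 0.1969 theta -14.67
  plate 1058 [ 0.613  -0.0347] -14.44
scene0 33 [332.9 180.9] [0.5151 0.0109 0.06  ] d 0.1828 theta 0.69
  plate 689 [ 0.6193 -0.0173] -1.13
scene 33 [319.  171.8] [ 0.5104 -0.036   0.06  ] d 0.1823 theta -14.14
  plate 663 [ 0.6162 -0.0371] -16.3
before 127 ring max z [0.1136 0.1204 0.1218] [0.5269 0.0052 0.1101]
after 134 ring max z [0.1149 0.1202 0.1214] [ 0.523  -0.0363  0.1106]
```

View pics/f.png

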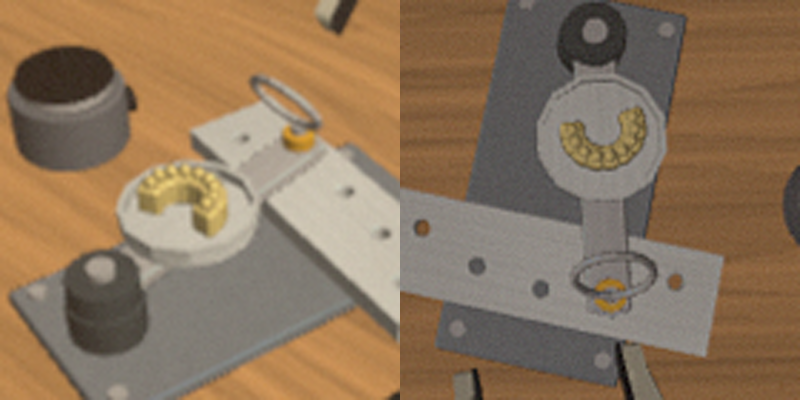

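The ring is back at its original height, the arm sits at about −15° with one hole left free on the heater side, the cast is seated on its plate, and the finger is out of the ring. Handing in.

```bash
python3 -c "
from plant import workorder
print(workorder.close_job())"
```

```text
the job is handed in; nothing more can be done
None
```

The job is handed in at about 17 s of the 42 s allowed: the pin is home in the next hole towards the wax heater (arm at about −15°, ring back at its starting height), the finger is out of the ring, and the cast is still seated on its plate.

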